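# Seat the drill plate on the jig's locating pins and turn the keeper over it

### The arm

A 7-joint arm with a two-finger parallel gripper is mounted at the origin on a cart in front of the work surface, level with it; the furniture and walls round the work are solid. World frame = base frame: x ahead of the robot, y to its left, z up, the work surface at z = 0. Lengths are in m, angles in rad, forces in N, time in s.
With the tool pointing down it reaches from about 0.35 to 0.9 m from the base axis. Payload 7.2 kg.
Tool frame: the origin (TCP) lies at the very end of the fingers, on their centre line; the grasp point (between the pads) lies 19 mm behind it; z points along the fingers, y is the direction in which the jaws open and shut (so a half turn about z gives the same grasp; the last joint's range is limited). The gripper opens to 88 mm and grips with 3 to 60 N. Pads are 20 mm wide; open, the fingers measure 115 mm over their backs; the gripper's body (75 mm by 178 mm) begins 61 mm behind the grasp point.
Start: joints at [-1.269, 0.411, -0.013, 1.596, 0.006, 1.134, -0.082], TCP at [0.226, 0.583, 0.223] pointing down, gripper open.
Joint ranges: [-2.95, 2.95], [-0.29, 1.99], [-1.47, 1.44], [0.14, 2.54], [-1.03, 4.17], [0.13, 1.85], [-2.86, 2.86]. Speed limits (rad/s): [2.39, 2.39, 3.01, 3.01, 3.14, 3.14, 3.14].

### API

Orientations are given as a 3x3 rotation matrix whose columns are the frame's x, y, z axes.
In Python, from plant import arm, cams gives the robot as it stands.
- The arm moves only by the tool apply_moves, never from a script. Its argument "increments" is one flat list of numbers, 7 for each row, row after row: the shift along the tool's x, y, z in mm, then the turn, a rotation vector about the tool's x, y, z in degrees, then the gripper command: -1 is fully open, 1 is shut, values between are in proportion. A call has exactly 5 rows; each row shifts and turns the commanded pose from where the row before left it, along the tool's axes as they then stand; what a row does not reach is not made up. A row lasts 1/12 s, in which the tool goes at most 41.7 mm and 7.16 degrees, less where a joint would pass 70% of its speed; a pose out of reach is approached as far as the arm can. A call with a gripper value outside its range is refused whole. The fingers move at their own pace and stop on an object; "force" is the grip in N (left out, the last holds). Time passes only in rows, so rows that do not move let the fingers close, or fill a call up. It gives the time, the measured TCP pose, the force and the opening at its end, in the units of the state.
- arm.sense(): the state, without advancing time (a new reading comes with each control period).
- cams.get_image(name): name is "side" or "top"; returns a dict with "image" (420x560x3 uint8, red, green, blue), "range_z" (420x560 float32, m along the optical axis (not along the pixel's ray), 0 where there is no reading), "vfov" (degrees; the focal length in pixels is half the picture's height over the tangent of half this angle, whatever the lens; pixels are square), "cx", "cy" (the principal point, pixels), "rvec" (rotation vector, rad) and "tvec" (3), from world to camera coordinates, as OpenCV has them. Camera axes: x right, y down, z forward; pixel columns grow to the right and rows downward; lengths in m; the calibration is good to about 2 mm. A picture is of the moment at which its call begins.
- arm.hand_in(): hands the job in, once; it reports no verdict.
Trained networks look in a picture, given as the dict that the camera call returned (one of the last four; its "shot" number tells which), for a name from the list of things; names that differ only in an ending like _2 or _b are one class to them, and where a whole thing is asked for, a point or a joint stands for the part that bears it (a point fixed in the world has none). Each returns a list of dicts, best first, with "conf" (0 to 1); they miss things now and then, are a little off and sometimes report something else, mostly with a low value. They report only what shows in the picture. A call takes as long as a camera call. They do not tell look-alikes from the thing itself.
- cams.outline_of(picture, label): "mask" (420x560 bool, what is visible of it) and "uv" ([column, row] in pixels, amid what is visible of it).
The state is a dict: "time_s": time; "joint_pos": joint angles; "qvel": joint speeds; "effort": joint torques, N m; "ee_pos": TCP position; "ee_rot": TCP orientation; "wrist_force": force on the tool from outside, world axes, zero at the start; "torque": the same for the moment, N m; "width": finger opening in m.
Only numpy, scipy, OpenCV 4.12 (cv2) and the standard library are available. Lean on these libraries where they do the work, as an engineer would, in place of code of your own. Each camera call takes 0.05 s, during which the arm holds its last target.

### The job

The aluminium drill plate lies askew on top of the two locating pins of the drilling jig. Without picking it up, nudge it sideways with the fingertips until both of its locating holes drop over the pins and it lies flat on the rails; then push the keeper's red tab round as far as its stop, so that the strap lies across the plate's far edge and the plate cannot rise with the drill. Leave the tape measure, the sanding block and the chrome nut beside the jig where they are.

Things in the scene. Friction and masses are not known exactly. Their poses are not given: they have to be found in the camera images.
- jig: Fixed drilling jig. Origin on the worktop, x away from the robot at yaw 0, y left, z up. Grey foot plate 200 x 236 x 7 mm (x -110 to +90); on it two dark steel rails (same x, |y| 23.5 to 85 mm), tops 41 mm above the worktop; between them lies a pine workpiece, up to 1 mm lower, sticking out 15 mm in front. Screw heads on the foot reach 15 mm.
- drill_plate: Loose aluminium plate 110 (x) x 150 (y) x 8 mm, 0.38 kg, origin mid-underside. Starts on the pin tips, near (-x) edge down on the rails, sloped 0.1 to 0.15 rad; 14 to 24 mm short of its seat (jig -x), up to 14 mm to either side, turned up to 0.12 rad. Slides at a few N. Seat: flat, origin at jig x -15, y 0, z 41 mm, axes along the jig's; near edge at x -70, far edge +40, sides y +-75, top z 49.
- plate_centre (a point): Middle of the drill plate, half-way through its thickness (4 mm above its origin). Three brass drill bushes stand 3 mm above its top on its near half (plate x -47 to -3 mm, |y| below 21 mm).
- hole_left (a point): Centre of the plate's left locating hole at its underside (plate x = +20, y = +55 mm). A through hole of about 14.5 mm diameter.
- hole_right (a point): The same for the right hole (plate x = +20, y = -55 mm).
- pin_left (a point): Foot of the jig's left locating pin, at the height of the rail top (jig x = +5, y = +55 mm). Fixed steel pin, 12 mm diameter, 10 mm high: 4.5 mm straight, then a tapered nose down to 6 mm diameter, so that a hole within about 4 mm of it is drawn on.
- pin_right (a point): The same for the right pin (jig x = +5, y = -55 mm).
- keeper (a joint): Turn of the keeper about its upright pivot, rad: 0 = parked along jig +y (left), clear of the plate; grows counter-clockwise from above, swinging towards the robot; 1.6 = at its stop pin, pointing along jig -x over the plate's far edge. Starts at 0 to 0.25; needs about 1 N at the tab; stays where left. Strap 16 mm wide, 52 mm from pivot to tip, heights 52 to 57 mm: 3 mm above a seated plate.
- keeper_tab (a point): Middle of the keeper's red upright finger tab, 42 mm from the pivot along the strap. The tab is 6 mm thick across the strap (the direction of its travel), 16 mm long along the strap, and spans heights 56.5 to 74.5 mm above the worktop. It is pushed on the side away from the robot.
- keeper_pivot (a point): Pivot axis of the keeper at the strap's underside (jig x = +66, y = 0, 52 mm above the worktop). The head of its screw reaches 63 mm.
- tape_measure: Loose yellow tape measure, 69 x 90 x 30 mm, standing to the left of the jig; leave it alone. Origin at the centre of its underside.
- sanding_block: Loose brown sanding block, 62 x 90 x 34 mm, to the right of the jig; leave it alone. Origin at the centre of its underside.
- chrome_nut: Loose pale chrome pipe nut, 25 x 25 x 21 mm, to the right of the jig at its far end; leave it alone. Origin at the centre of its underside.
Things that resemble listed ones, but are neither listed nor needed, are in the scene too. Of the things shaped like the drill_plate, the aluminium one is meant.

How it is judged:
By the outcome, as a careful person would: the job done as asked, in the order asked, and still so for the second after the job is handed in, with the robot touching nothing.
It also fails if it takes over 64 s, if anything falls off the work surface, if the arm or the gripper's body presses on something with over 40 N, if the wrist force passes 120 N, or if a joint passes its speed limit or range.

## Working session

There is one attempt and no reset: what is moved stays moved. The work goes in short steps, Python scripts to look and compute and a tool call to move; the robot and the scene stay as the last step left them, time stands still between calls to the robot, and variables do not carry over. Pictures are saved under pics/ and viewed, and the job is handed in when it is done.

Besides the shell and the picture viewer there is one more tool, called as a command line: name --argument value ..., lists and objects as JSON in quotes. apply_moves: Moves the arm, as the interface text tells. Its arguments: {"type":"object","properties":{"increments":{"type":"array"},"force":{"type":"number"}},"required":["increments"]}

```bash
ls; mkdir -p pics; cat > h.py <<'E'
import numpy as np, cv2
from plant import arm, cams
def K(p):
    f=p["image"].shape[0]/2/np.tan(np.radians(p["vfov"])/2)
    return f,p["cx"],p["cy"]
def RT(p): return cv2.Rodrigues(np.array(p["rvec"],float))[0],np.array(p["tvec"],float).ravel()
def unproj(p,u,v,z=None):
    f,cx,cy=K(p);R,t=RT(p);d=np.array([(u-cx)/f,(v-cy)/f,1.])
    C=-R.T@t; D=R.T@d
    if z is not None: return C+D*(z-C[2])/D[2]
    return C+D*p["range_z"][int(round(v)),int(round(u))]
def cloud(p):
    f,cx,cy=K(p);R,t=RT(p);h,w=p["range_z"].shape
    U,V=np.meshgrid(np.arange(w),np.arange(h));Z=p["range_z"]
    P=np.stack([(U-cx)/f*Z,(V-cy)/f*Z,Z],-1)
    W=(P-t)@R; W[Z==0]=np.nan; return W
def proj(p,X):
    f,cx,cy=K(p);R,t=RT(p);c=R@np.array(X,float)+t
    return np.array([cx+f*c[0]/c[2],cy+f*c[1]/c[2]])
def save(p,n,crop=None,s=1):
    im=p["image"][:,:,::-1]
    if crop: a,b,c,d=crop; im=im[b:d,a:c]
    im=cv2.resize(im,None,fx=s,fy=s,interpolation=cv2.INTER_CUBIC); cv2.imwrite("pics/"+n,im)
E
python3 - <<'E'
from h import *
import pickle
for n in("top","side"):
    p=cams.get_image(n);save(p,n+"0.png");pickle.dump(p,open(n+"0.pkl","wb"))
    R,t=RT(p);print(n,p["vfov"],p["cx"],p["cy"],-R.T@t,R[2],p["shot"])
    for l in("jig","drill_plate","keeper","keeper_tab","hole_left","hole_right","tape_measure","sanding_block","chrome_nut"):
        try: print(l,[(round(o["conf"],2),np.round(o["uv"]),int(o["mask"].sum()),np.round(unproj(p,*o["uv"]),3)) for o in cams.outline_of(p,l)][:3])
        except Exception as e: print(l,e)
print({k:np.round(v,3) for k,v in arm.sense().items()})
E
```

```text
pics
top 52.81473589979056 275.7974346289303 208.72209185823567 [0.40262359 0.11887448 1.0141898 ] [ 0.17457282 -0.00742846 -0.98461624] 1
jig [(0.82, array([345., 201.]), 5264, array([ 0.594, -0.051,  0.042]))]
drill_plate [(0.74, array([363., 223.]), 3189, array([ 0.539, -0.089,  0.056])), (0.74, array([138., 242.]), 2860, array([0.5  , 0.439, 0.009])), (0.72, array([207., 178.]), 2629, array([0.658, 0.28 , 0.007]))]
keeper [(0.46, array([343., 180.]), 196, array([ 0.645, -0.047,  0.041]))]
keeper_tab [(0.7, array([341., 184.]), 167, array([ 0.63 , -0.041,  0.059]))]
hole_left [(0.85, array([208., 174.]), 2688, array([0.668, 0.278, 0.008])), (0.84, array([139., 238.]), 2934, array([0.509, 0.437, 0.007])), (0.69, array([362., 220.]), 3189, array([ 0.546, -0.085,  0.057]))]
hole_right [(0.97, array([140., 237.]), 2868, array([0.513, 0.434, 0.009])), (0.77, array([364., 222.]), 3051, array([ 0.542, -0.091,  0.059])), (0.56, array([206., 175.]), 2607, array([0.664, 0.28 , 0.011]))]
tape_measure [(0.91, array([265., 232.]), 806, array([0.521, 0.137, 0.032]))]
sanding_block [(0.88, array
[... 1101 characters left out ...]
([377., 325.]), 1562, array([ 0.572, -0.295,  0.032]))]
chrome_nut [(0.63, array([406., 308.]), 177, array([ 0.666, -0.271,  0.02 ]))]
{'time_s': np.float64(1.0), 'joint_pos': array([-1.269,  0.411, -0.013,  1.596,  0.006,  1.134, -0.082]), 'qvel': array([ 0.   ,  0.001, -0.002,  0.   ,  0.   ,  0.002,  0.   ]), 'effort': array([ 2.0000e-03, -5.8774e+01,  6.4200e-01, -2.9138e+01, -5.4000e-02,
        1.1000e-02,  0.0000e+00]), 'ee_pos': array([0.226, 0.583, 0.223]), 'ee_rot': array([[-0.932,  0.361,  0.   ],
       [ 0.361,  0.932,  0.   ],
       [-0.   ,  0.   , -1.   ]]), 'wrist_force': array([ 0.074, -0.391,  0.8  ]), 'torque': array([-0.006,  0.015, -0.022]), 'width': np.float64(0.088)}
```

```bash
python3 - <<'E'
from h import *
import pickle
p=pickle.load(open("top0.pkl","rb")); save(p,"topc.png",(290,140,460,270),4.5)
p=pickle.load(open("side0.pkl","rb")); save(p,"sidec.png",(230,210,420,350),4.2)
E
```

```text
(no output)
```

View pics/top0.png

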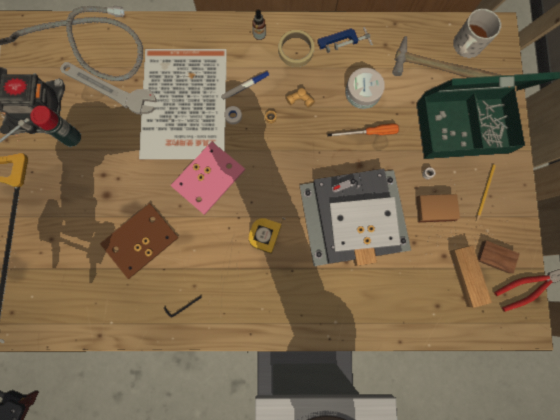

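View pics/side0.png

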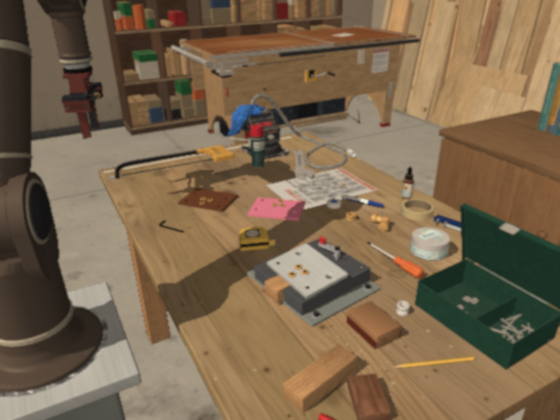

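```bash
sleep 1
```

```text
(no output)
```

View pics/topc.png

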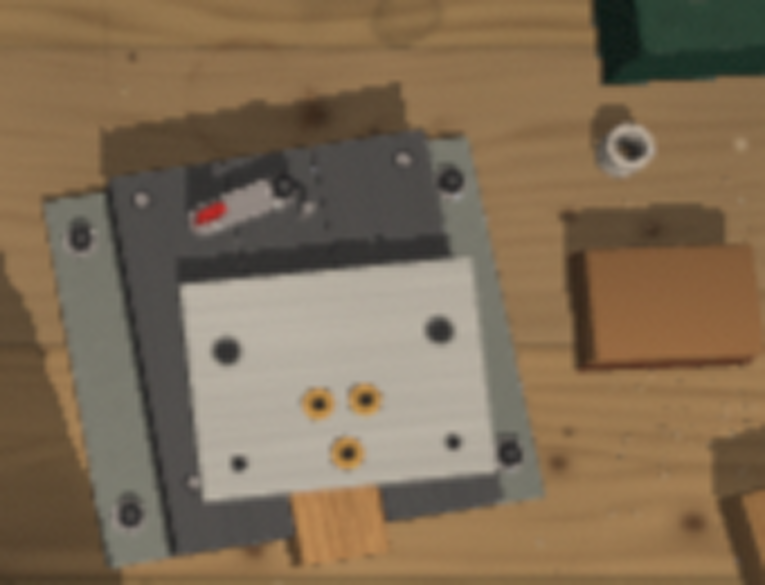

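View pics/sidec.png

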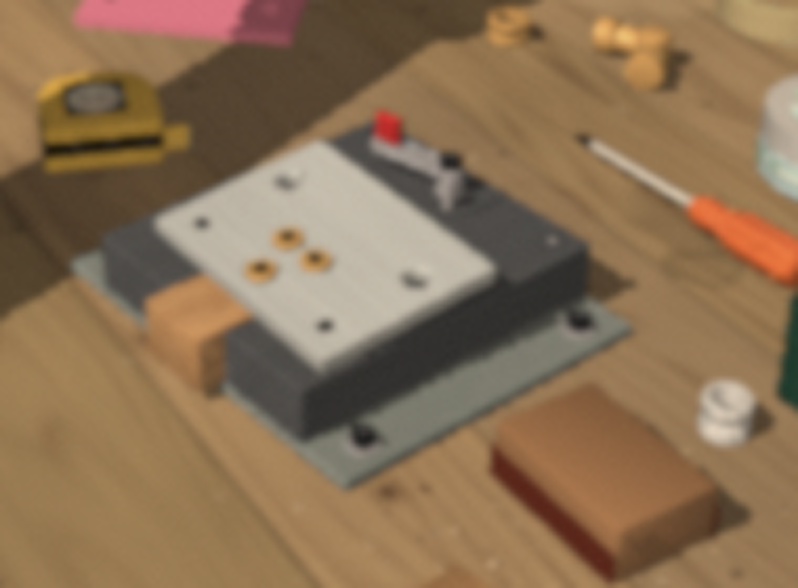

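Candidates for the plate in the top view are the aluminium one at (363,223), the pink one at (207,178) and the brown one at (138,242). Only the pale aluminium plate lies on the jig, and the crop confirms it. Next I'll fit the poses.

```bash
cat > fit.py <<'E'
from h import *
from scipy.optimize import least_squares
def c2(U,V,off,s): return ((U+.5)/s-.5+off[0],(V+.5)/s-.5+off[1])
def T(pose): # x,y,yaw
    c,s=np.cos(pose[2]),np.sin(pose[2])
    return lambda q: np.array([pose[0]+c*q[0]-s*q[1],pose[1]+s*q[0]+c*q[1],q[2]])
def fitjig(obs,x0=(0.59,-0.06,0.17)): # obs list (p,uv,xyz mm)
    f=lambda a: np.concatenate([proj(p,T(a)(np.array(q)/1000))-uv for p,uv,q in obs])
    r=least_squares(f,x0,loss="soft_l1"); return r.x,f(r.x).reshape(-1,2)
def platepts(a):
    # a: x,y,z,yaw,slope(about plate y; far edge up)
    from scipy.spatial.transform import Rotation as Ro
    R=Ro.from_euler("ZYX",[a[3],-a[4],a[5] if len(a)>5 else 0]).as_matrix()
    return lambda q: np.array(a[:3])+R@(np.array(q)/1000)
def draw(p,n,crop,s,segs,circ=[]):
    im=p["image"][:,:,::-1]; a,b,c,d=crop
    im=cv2.resize(im[b:d,a:c],None,fx=s,fy=s,interpolation=cv2.INTER_CUBIC)
    g=lambda X:tuple(int(round(v)) for v in ((proj(p,X)-[a,b]+.5)*s-.5))
    for A,B,col in segs: cv2.line(im,g(A),g(B),col,1,cv2.LINE_AA)
    for A,col in circ: cv2.circle(im,g(A),2,col,-1)
    cv2.imwrite("pics/"+n,im)
def rect(t,x0,x1,y0,y1,z,col):
    P=[t(np.array(q)) for q in((x0,y0,z),(x1,y0,z),(x1,y1,z),(x0,y1,z))]
    return [(P[i],P[(i+1)%4],col) for i in range(4)]
E
python3 - <<'E'
from fit import *
import pickle
p=pickle.load(open("top0.pkl","rb"));s_=pickle.load(open("side0.pkl","rb"))
o=(290,140);obs=[]
for U,V,q in((45,200,(90,118,7)),(110,567,(-110,118,7)),(543,492,(-110,-118,7)),(468,135,(90,-118,7)),(80,236,(78,106,14)) ,):
    if q[2]==7: obs.append((p,c2(U,V,o,4.5),q))
a,r=fitjig(obs);print("top",a,r.round(2))
o=(230,210);ob2=[]
for U,V,q in((348,487,(-110,-118,7)),(632,325,(90,-118,7)),(302,438,(-110,-85,7)),(588,243,(90,-85,41)),(368,122,(90,85,41)),(104,235,(-110,85,41))):
    ob2.append((s_,c2(U,V,o,4.2),q))
b,r=fitjig(ob2);print("side",b,r.round(2))
c,r=fitjig(obs+ob2);print("both",c,r.round(2))
def segs(a):
    t=T(a);t2=lambda q:t(np.array(q)/1000)
    return rect(t2,-110,90,-118,118,7,(0,255,0))+rect(t2,-110,90,23.5,85,41,(255,255,0))+rect(t2,-110,90,-85,-23.5,41,(255,255,0))
t=T(c)
# rail height from cloud
for pp,n in((p,"top"),(s_,"side")):
    W=cloud(pp)
    for q in((-90,60),(70,-50),(-100,100),(-100,-100),(80,60)):
        X=t(np.array([q[0],q[1],41 if abs(q[1])<90 else 7])/1000);u=proj(pp,X).round().astype(int);print(n,q,W[u[1],u[0]].round(4),X.round(4))
draw(p,"jt.png",(290,140,460,270),4.5,segs(a)); draw(s_,"js.png",(230,210,420,350),4.2,segs(b))
# plate plane
for pp,n,cc in((p,"top",(363,223)),(s_,"side",(307,270))):
    pass
E
```

```text
top [ 0.57255088 -0.07711635  0.16133461] [[-0.32  0.03]
 [-0.34 -0.14]
 [ 0.83  0.48]
 [-0.02 -0.39]]
side [ 0.56774009 -0.07487633  0.17504245] [[-0.16 -0.7 ]
 [-0.14 -0.44]
 [ 0.06  2.54]
 [ 0.35 -0.14]
 [ 1.53 -1.26]
 [-1.56  0.73]]
both [ 0.57044873 -0.07567959  0.16063979] [[-0.88  0.83]
 [-0.97  0.73]
 [ 0.25  1.4 ]
 [-0.53  0.46]
 [ 0.04 -0.97]
 [ 0.98 -0.05]
 [ 0.45  2.19]
 [ 1.6   0.15]
 [ 3.35 -1.34]
 [-0.28  0.07]]
top (-90, 60) [ 0.4718 -0.0309  0.0439] [ 0.472  -0.0308  0.041 ]
top (70, -50) [ 0.6465 -0.1138  0.0428] [ 0.6475 -0.1138  0.041 ]
top (-100, 100) [nan nan nan] [0.4557 0.007  0.007 ]
top (-100, -100) [ 0.4883 -0.1882  0.0121] [ 0.4877 -0.1904  0.007 ]
top (80, 60) [ 0.639  -0.0023  0.0431] [ 0.6398 -0.0037  0.041 ]
side (-90, 60) [ 0.4729 -0.0303  0.0415] [ 0.472  -0.0308  0.041 ]
side (70, -50) [ 0.6477 -0.1149  0.0413] [ 0.6475 -0.1138  0.041 ]
side (-100, 100) [ 0.4491 -0.0105  0.0213] [0.4557 0.007  0.007 ]
side (-100, -100) [ 0.4859 -0.1915  0.0082] [ 0.4877 -0.1904  0.007 ]
side (80, 60) [ 0.6194 -0.033   0.0619] [ 0.6398 -0.0037  0.041 ]
```

View pics/jt.png

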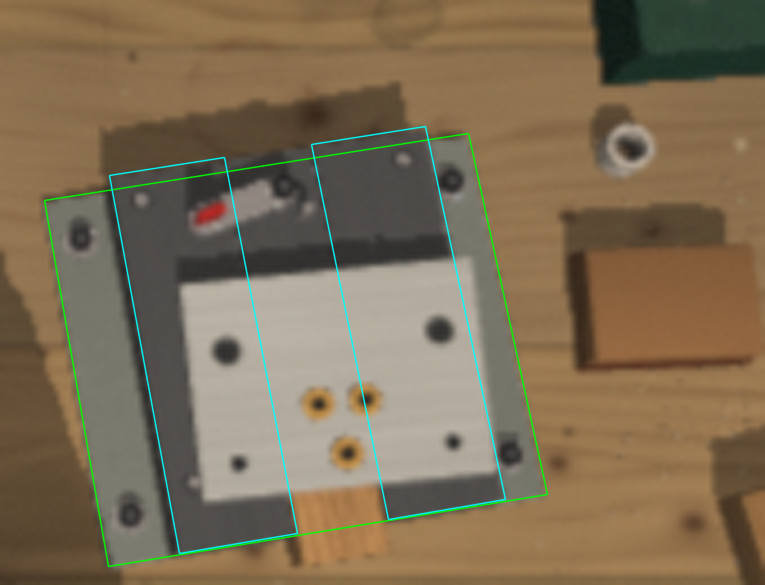

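View pics/js.png

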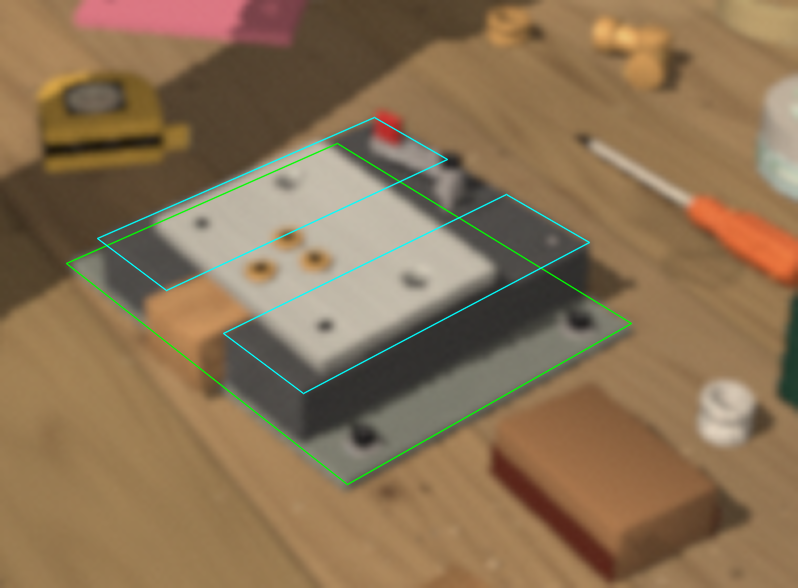

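```bash
cat > pl.py <<'E'
from fit import *
def fitplate(obs,x0,prior):
    # unknown x,y,z,yaw,slope ; near underside edge at z 41
    def f(a):
        t=platepts(a); r=[proj(p,t(q))-uv for p,uv,q in obs]
        return np.concatenate(r+[[(t((-55,0,0))[2]-.041)*1000/.5,(a[4]-prior)/.02]])
    r=least_squares(f,x0);return r.x,f(r.x)[:-2].reshape(-1,2)
E
python3 - <<'E'
from pl import *
import pickle
p=pickle.load(open("top0.pkl","rb"));s_=pickle.load(open("side0.pkl","rb"))
o=(290,140);obs=[]
for U,V,q in((180,285,(55,75,8)),(472,258,(55,-75,8)),(497,470,(-55,-75,8)),(204,501,(-55,75,8)),(226,351,(20,55,8)),(439,330,(20,-55,8))):
    obs.append((p,c2(U,V,o,4.5),q))
a,r=fitplate(obs,(.55,-.08,.047,.1,.12),.125);print(a.round(4),r.round(2))
jt=np.array([.57255,-.07712,.1613])
def rel(a,j):
    c,s=np.cos(j[2]),np.sin(j[2]);d=np.array(a[:2])-j[:2]
    return np.array([c*d[0]+s*d[1],-s*d[0]+c*d[1]])*1000
print("rel top",rel(a,jt),a[3]-jt[2])
o=(230,210);ob2=[];oj=[]
for U,V,q in((320,142,(55,75,8)),(497,270,(55,-75,8)),(322,368,(-55,-75,8)),(155,220,(-55,75,8))):
    ob2.append((s_,c2(U,V,o,4.2),q))
b,r=fitplate(ob2,(.55,-.08,.047,.1,.12),.125);print(b.round(4),r.round(2))
for U,V,q in((348,487,(-110,-118,7)),(632,325,(90,-118,7)),(302,438,(-110,-85,7)),(588,243,(90,-85,41)),(104,232,(-110,85,41)),(72,265,(-110,118,7))):
    oj.append((s_,c2(U,V,o,4.2),q))
js,r=fitjig(oj);print("side jig",js,r.round(2));print("rel side",rel(b,js),b[3]-js[2])
W=cloud(p)
for k,pp in(("t",p),("s",s_)):
    W=cloud(pp);m=np.zeros((420,560),np.uint8)
    t=platepts(a if k=="t" else b);cv2.fillConvexPoly(m,np.array([proj(pp,t(q)) for q in((48,68,8),(48,-68,8),(-48,-68,8),(-48,68,8))]).round().astype(int),1)
    X=W[m>0];X=X[np.isfinite(X).all(1)];A=np.c_[X[:,:2],np.ones(len(X))]
    for _ in range(3):
        c=np.linalg.lstsq(A,X[:,2],rcond=None)[0];e=X[:,2]-A@c;k2=abs(e)<2*e.std();A=A[k2];X=X[k2]
    th=a[3];print("plane",len(X),"slope x",c[0]*np.cos(th)+c[1]*np.sin(th),"slope y",-c[0]*np.sin(th)+c[1]*np.cos(th))
W=cloud(p)
# tab, nut, keeper
print("tab",unproj(p,*c2(210,214,(290,140),4.5),z=.0745))
print("pivot",unproj(p,*c2(286,186,(290,140),4.5),z=.063), T(jt)((.066,0,.052)))
E
```

```text
[ 0.5387 -0.092   0.0478  0.1018  0.1241] [[ 0.09  0.2 ]
 [-0.19 -0.24]
 [-0.25  0.33]
 [-0.1   0.11]
 [ 0.16 -0.15]
 [ 0.29 -0.26]]
rel top [-35.74709274  -9.22745787] -0.05950041464261582
[ 0.5353 -0.0934  0.0476  0.0931  0.1199] [[ 0.21 -0.1 ]
 [-0.08 -0.23]
 [-0.25 -0.36]
 [ 0.16  0.82]]
side jig [ 0.56988412 -0.07465583  0.16267238] [[-0.3  -1.17]
 [ 0.5  -0.29]
 [ 0.09  2.01]
 [ 1.11 -0.07]
 [-0.7   0.7 ]
 [-0.47 -1.25]]
rel side [-37.14989358 -12.90745754] -0.06956446139597168
plane 2286 slope x 0.10234632699423742 slope y 0.004058687699983982
plane 1570 slope x 0.10059229973703526 slope y 0.0047206203501737876
tab [ 0.6192561  -0.02612397  0.0745    ]
pivot [ 0.63671569 -0.06740724  0.063     ] [ 0.63769328 -0.0665203   0.052     ]
```

apply_moves --increments '[0,0,0,0,0,-6.1,-1,0,0,0,0,0,-6.1,-1,0,0,0,0,0,-6.1,-1,0,0,0,0,0,-6.1,-1,0,0,0,0,0,-6.1,-1]'

```text
time_s: 1.42
ee_pos: [0.2259, 0.5828, 0.2227]
ee_rot: [[-0.986, -0.167, 0.0], [-0.167, 0.986, 0.0], [-0.0, 0.0, -1.0]]
wrist_force: [0.1, -0.2, 0.1]
width: 0.0878
```

```bash
cat > go.py <<'E'
from h import *
import sys
J=np.array([.5715,-.0762,.161])
def tool(jx,jy,z):
    s=arm.sense();c,n=np.cos(J[2]),np.sin(J[2])
    g=np.array([J[0]+c*jx/1e3-n*jy/1e3,J[1]+n*jx/1e3+c*jy/1e3,z/1e3])
    R=np.array(s["ee_rot"]);d=R.T@(g-s["ee_pos"])*1e3
    Rg=np.array([[-c,-n,0],[-n,c,0],[0,0,-1]])
    rv=np.degrees(cv2.Rodrigues(R.T@Rg)[0].ravel())
    e=s["ee_pos"][:2]-J[:2]
    print("t",round(float(s["time_s"]),2),"jig xy",(np.array([c*e[0]+n*e[1],-n*e[0]+c*e[1]])*1e3).round(1),"z",(s["ee_pos"][2]*1e3).round(1),"F",np.round(s["wrist_force"],1),"w",round(float(s["width"]),3))
    print("d tool mm",d.round(1),"len",np.linalg.norm(d).round(),"rot",rv.round(2))
if __name__=="__main__": tool(*map(float,sys.argv[1:4]))
E
python3 go.py -125 0 120
```

```text
t 1.42 jig xy [-235.5  705.9] z 222.7 F [ 0.1 -0.2  0.1] w 0.088
d tool mm [-105.7 -706.6  102.6] len 722.0 rot [0.01 0.   0.39]
```

apply_moves --increments '[-5.3,-35.3,0,0,0,0.4,-1,-5.3,-35.3,0,0,0,0,-1,-5.3,-35.3,0,0,0,0,-1,-5.3,-35.3,0,0,0,0,-1,-5.3,-35.3,0,0,0,0,-1]'

```text
time_s: 1.83
ee_pos: [0.28, 0.4109, 0.2227]
ee_rot: [[-0.988, -0.155, 0.0], [-0.155, 0.988, 0.0], [-0.0, 0.0, -1.0]]
wrist_force: [0.3, -0.0, 0.2]
width: 0.0879
```

apply_moves --increments '[-5.3,-35.3,0,0,0,0,-1,-5.3,-35.3,0,0,0,0,-1,-5.3,-35.3,0,0,0,0,-1,-5.3,-35.3,0,0,0,0,-1,-5.3,-35.3,0,0,0,0,-1]'

```text
time_s: 2.25
ee_pos: [0.3335, 0.2406, 0.2229]
ee_rot: [[-0.988, -0.155, 0.0], [-0.155, 0.988, 0.001], [-0.001, 0.001, -1.0]]
wrist_force: [0.5, 0.1, -0.2]
width: 0.0878
```

apply_moves --increments '[-5.3,-35.3,5,0,0,0,-1,-5.3,-35.3,5,0,0,0,-1,-5.3,-35.3,5,0,0,0,-1,-5.3,-35.3,5,0,0,0,-1,-5.3,-35.3,5,0,0,0,-1]'

```text
time_s: 2.67
ee_pos: [0.387, 0.0704, 0.1979]
ee_rot: [[-0.988, -0.155, 0.001], [-0.155, 0.988, 0.001], [-0.001, 0.001, -1.0]]
wrist_force: [0.6, 0.2, 0.3]
width: 0.088
```

```bash
python3 go.py -125 0 120
```

```text
t 2.67 jig xy [-158.6  174.2] z 197.9 F [0.6 0.2 0.3] w 0.088
d tool mm [ -34.4 -174.1   77.8] len 194.0 rot [ 0.03  0.07 -0.31]
```

apply_moves --increments '[-6.9,-34.8,15.5,0,0,-0.3,-1,-6.9,-34.8,15.5,0,0,0,-1,-6.9,-34.8,15.5,0,0,0,-1,-6.9,-34.8,15.5,0,0,0,-1,-6.9,-34.8,15.5,0,0,0,-1]'

```text
time_s: 3.08
ee_pos: [0.4491, -0.0959, 0.1198]
ee_rot: [[-0.987, -0.161, 0.001], [-0.161, 0.987, -0.0], [-0.001, -0.0, -1.0]]
wrist_force: [0.5, 0.9, -0.4]
width: 0.0873
```

```bash
python3 go.py -125 0 45; python3 - <<'E'
from h import *
p=cams.get_image("top");save(p,"t1.png",(270,130,470,300),4)
p=cams.get_image("side");save(p,"s1.png",(200,140,440,350),3.2)
E
```

```text
t 3.08 jig xy [-1.24e+02  1.00e-01] z 119.8 F [ 0.5  0.9 -0.4] w 0.087
d tool mm [ 1.1 -0.1 74.8] len 75.0 rot [-0.02  0.07  0.02]
```

View pics/s1.png

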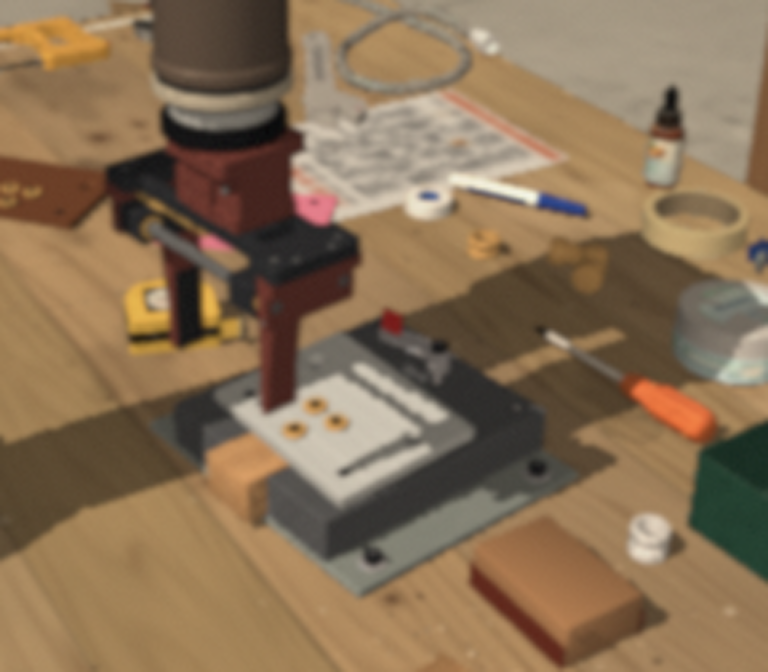

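View pics/t1.png

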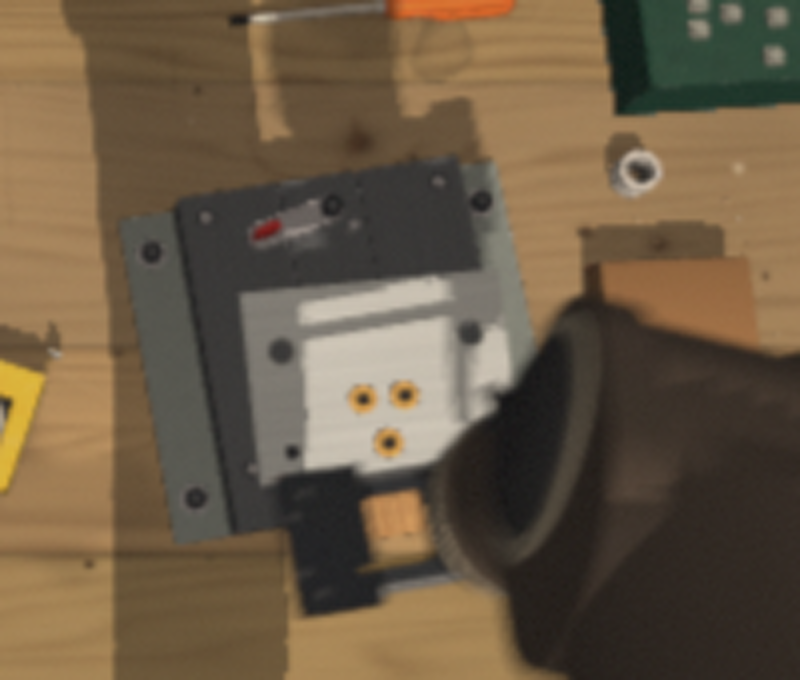

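apply_moves --increments '[0,0,20,0,0,0,-1,0,0,20,0,0,0,-1,0,0,20,0,0,0,-1,0,0,11,0,0,0,-1,0,0,3.8,0,0,0,-1]'

```text
time_s: 3.6
ee_pos: [0.4475, -0.0934, 0.0441]
ee_rot: [[-0.987, -0.161, -0.002], [-0.161, 0.987, 0.0], [0.002, 0.001, -1.0]]
wrist_force: [-1.0, -0.6, 0.3]
width: 0.0876
```

```bash
python3 go.py -125 0 45; python3 - <<'E'
from h import *
p=cams.get_image("side");save(p,"s2.png",(220,190,400,350),4.2)
E
```

```text
t 3.6 jig xy [-125.2    2.9] z 44.1 F [-1.  -0.6  0.3] w 0.088
d tool mm [-0.2 -2.9 -0.9] len 3.0 rot [ 0.05 -0.13  0.02]
```

View pics/s2.png

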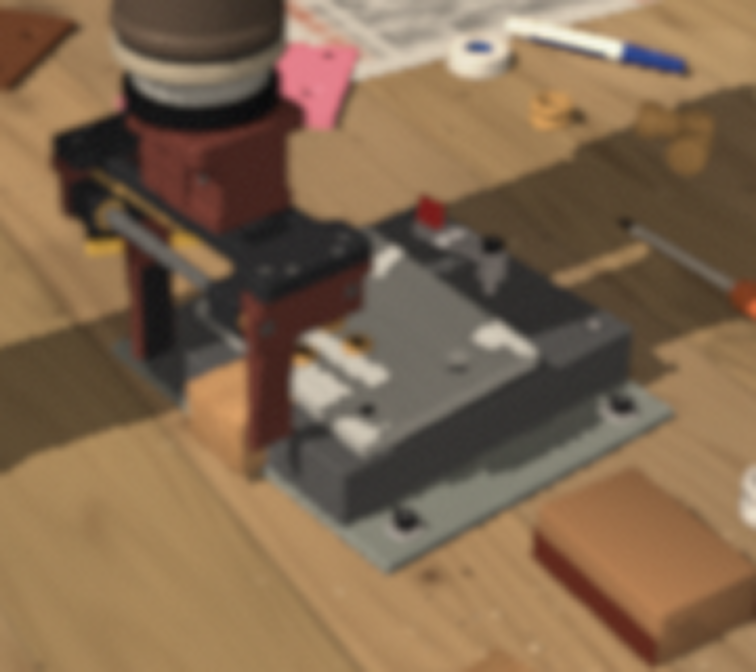

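apply_moves --increments '[-5,-0.5,0,0,0,0,-1,-5,-0.5,0,0,0,0,-1,-4,0,0,0,0,0,-1,-3,0,0,0,0,0,-1,-2,0,0,0,0,0,-1]'

```text
time_s: 4.07
ee_pos: [0.4684, -0.092, 0.0459]
ee_rot: [[-0.987, -0.16, 0.001], [-0.16, 0.987, 0.0], [-0.001, -0.0, -1.0]]
wrist_force: [-0.8, -0.2, 1.2]
width: 0.088
```

apply_moves --increments '[-2,0,0,0,0,0,-1,-2,0,0,0,0,0,-1,-2,0,0,0,0,0,-1,-2,0,0,0,0,0,-1,-2,0,0,0,0,0,-1]'

```text
time_s: 4.48
ee_pos: [0.4771, -0.0908, 0.0453]
ee_rot: [[-0.987, -0.16, -0.0], [-0.16, 0.987, -0.0], [0.0, -0.0, -1.0]]
wrist_force: [-3.0, -1.7, 2.1]
width: 0.0879
```

```bash
python3 go.py -90 0 45; python3 - <<'E'
from h import *
p=cams.get_image("side");save(p,"s3.png",(220,190,400,350),4.2)
p=cams.get_image("top");save(p,"t3.png",(290,140,460,270),4.5)
E
```

```text
t 4.48 jig xy [-95.5   0.7] z 45.3 F [-3.  -1.7  2.1] w 0.088
d tool mm [-5.5 -0.7  0.3] len 6.0 rot [-0.   -0.03 -0.04]
```

View pics/s3.png

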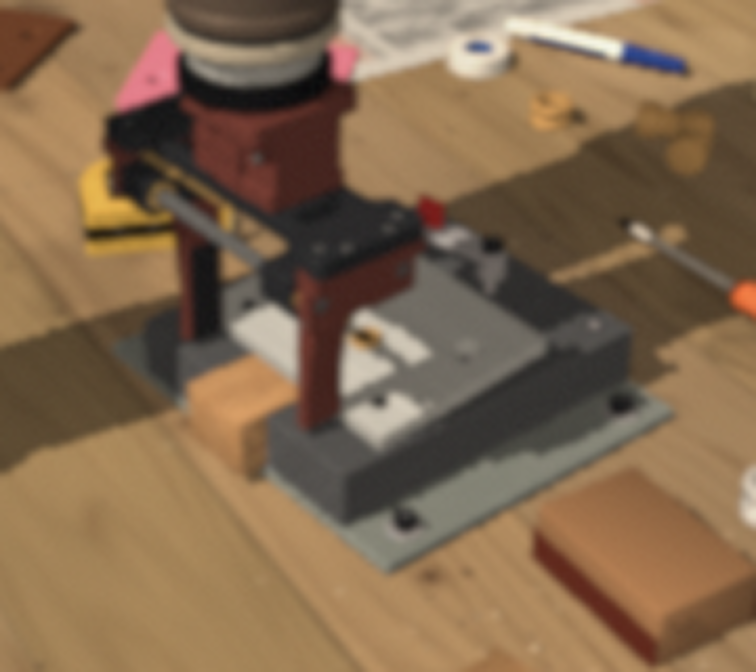

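View pics/t3.png

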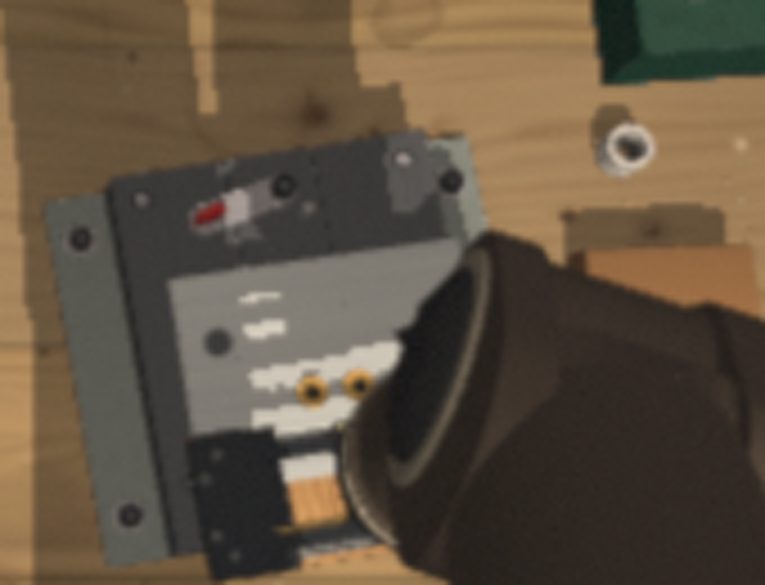

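```bash
python3 - <<'E'
from pl import *
import pickle
p=pickle.load(open("top0.pkl","rb"))
o=(290,140)
obs=[(p,c2(U,V,o,4.5),q) for U,V,q in((168,282,(55,75,8)),(460,238,(55,-72,8)),(217,343,(20,55,8)))]
a,r=fitplate(obs,(.55,-.08,.047,.16,.12),.125);print(a.round(4),r.round(2))
j=np.array([.57255,-.07712,.1613]);c,s=np.cos(j[2]),np.sin(j[2]);d=a[:2]-j[:2]
print("rel",np.array([c*d[0]+s*d[1],-s*d[0]+c*d[1]])*1000,a[3]-j[2])
E
```

```text
[ 0.5451 -0.0891  0.0481  0.1454  0.1294] [[ 0.68 -0.34]
 [-1.34  0.42]
 [ 0.66 -0.04]]
rel [-29.03930251  -7.39671946] -0.015874723508987332
```

apply_moves --increments '[10,0,0,0,0,0,-1,10,0,-15,0,0,0,1,0,-5,-25,0,0,0,1,0,-20,-20,0,0,0,1,0,-30,0,0,0,0,1]' --force 20

```text
time_s: 5.0
ee_pos: [0.468, -0.1466, 0.1086]
ee_rot: [[-0.986, -0.164, 0.005], [-0.164, 0.986, 0.001], [-0.005, 0.0, -1.0]]
wrist_force: [0.7, -0.5, 0.0]
width: 0.0651
```

```bash
python3 go.py -30 -112 100
```

```text
t 5.0 jig xy [-113.4  -52.9] z 108.6 F [ 0.7 -0.5  0. ] w 0.065
d tool mm [-83.1 -59.4   9. ] len 103.0 rot [0.02 0.31 0.24]
```

apply_moves --increments '[-17,-12,2,0,0,0.2,1,-17,-12,2,0,0,0,1,-17,-12,2,0,0,0,1,-17,-12,2,0,0,0,1,-15,-8,1,0,0,0,1]'

```text
time_s: 5.42
ee_pos: [0.5578, -0.1911, 0.0961]
ee_rot: [[-0.988, -0.156, 0.001], [-0.156, 0.988, -0.0], [-0.001, -0.0, -1.0]]
wrist_force: [0.3, 1.5, 0.7]
width: 0.0311
```

apply_moves --increments '[0,0,15,0,0,0,1,0,0,15,0,0,0,1,0,0,13,0,0,0,1,0,0,8,0,0,0,1,0,0,4,0,0,0,1]'

```text
time_s: 5.83
ee_pos: [0.5561, -0.1899, 0.04]
ee_rot: [[-0.988, -0.157, -0.002], [-0.157, 0.988, 0.001], [0.002, 0.001, -1.0]]
wrist_force: [-0.5, -0.3, 0.9]
width: 0.0008
```

```bash
python3 go.py -30 -100 45; python3 - <<'E'
from h import *
p=cams.get_image("side");save(p,"s4.png",(220,190,400,350),4.2)
p=cams.get_image("top");save(p,"t4.png",(290,140,460,270),4.5)
import pickle;pickle.dump(p,open("t4.pkl","wb"))
E
```

```text
t 5.83 jig xy [ -33.4 -109.7] z 40.0 F [-0.5 -0.3  0.9] w 0.001
d tool mm [-3.3  9.8 -5. ] len 11.0 rot [ 0.05 -0.09 -0.2 ]
```

View pics/s4.png

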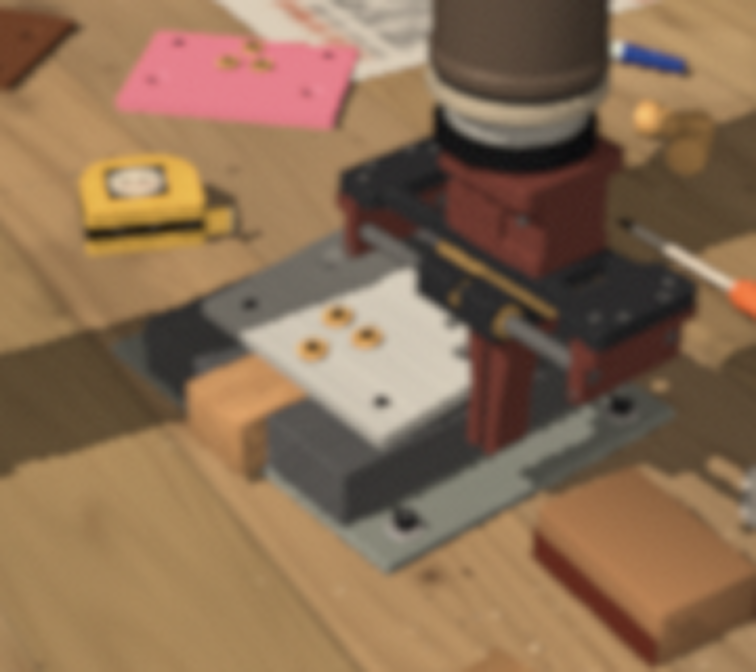

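View pics/t4.png

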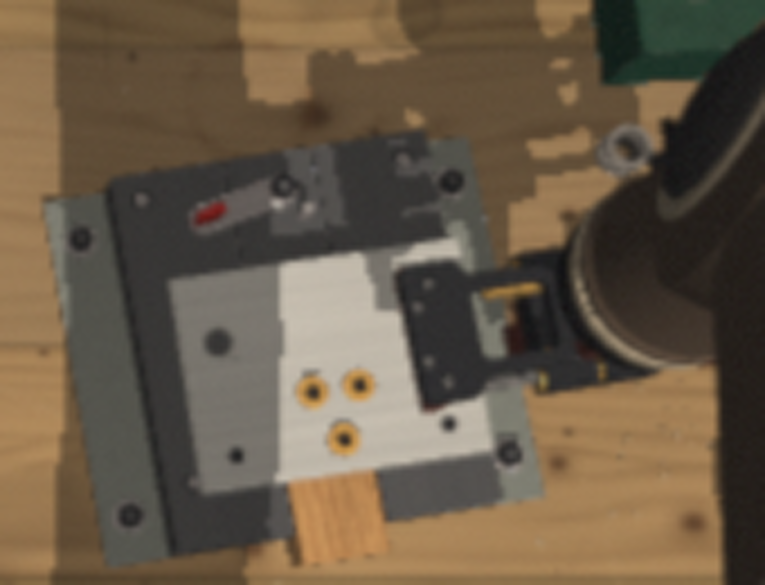

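```bash
cat > t.py <<'E'
from pl import *
import pickle,sys
p=pickle.load(open("top0.pkl","rb"))
def run(L,sl=.125):
    obs=[(p,c2(U,V,(290,140),4.5),q) for U,V,q in L]
    a,r=fitplate(obs,(.55,-.08,.047,.16,.12),sl);print(a.round(4),r.round(2).tolist())
    j=np.array([.57255,-.07712,.1613]);c,s=np.cos(j[2]),np.sin(j[2]);d=a[:2]-j[:2]
    print("rel",np.array([c*d[0]+s*d[1],-s*d[0]+c*d[1]])*1000,a[3]-j[2])
E
python3 -c "
from t import *
run([(169,282,(55,75,8)),(204,494,(-55,75,8)),(496,450,(-55,-75,8)),(217,342,(20,55,8))])"
```

```text
[ 0.5457 -0.0888  0.0478  0.1567  0.1235] [[0.09, -0.2], [0.04, 0.23], [-0.58, -0.21], [0.45, 0.19]]
rel [-28.36314009  -7.21872186] -0.004569259363278427
```

apply_moves --increments '[-4,0,-5,0,0,0,1,0,5,0,0,0,0,1,0,5,0,0,0,0,1,0,2,0,0,0,0,1,0,2,0,0,0,0,1]'

```text
time_s: 6.35
ee_pos: [0.559, -0.175, 0.0467]
ee_rot: [[-0.988, -0.158, 0.001], [-0.158, 0.988, 0.0], [-0.001, 0.0, -1.0]]
wrist_force: [-0.5, -0.1, 0.5]
width: 0.0008
```

```bash
python3 go.py -30 -88.5 45
```

```text
t 6.35 jig xy [-28.2 -95.6] z 46.7 F [-0.5 -0.1  0.5] w 0.001
d tool mm [1.8 7.  1.7] len 7.0 rot [ 0.01  0.03 -0.16]
```

apply_moves --increments '[0,2,0,0,0,0,1,0,2,0,0,0,0,1,0,1.5,0,0,0,0,1,0,1,0,0,0,0,1,0,0,0,0,0,0,1]'

```text
time_s: 6.77
ee_pos: [0.5579, -0.1697, 0.0464]
ee_rot: [[-0.988, -0.156, 0.0], [-0.156, 0.988, -0.0], [-0.0, -0.0, -1.0]]
wrist_force: [0.8, -1.2, -0.4]
width: 0.0003
```

```bash
python3 go.py -30 -88.5 45;  python3 - <<'E'
from h import *
p=cams.get_image("side");save(p,"s5.png",(220,190,400,350),4.2)
p=cams.get_image("top");save(p,"t5.png",(290,140,460,270),4.5)
E
```

```text
t 6.77 jig xy [-28.4 -90.1] z 46.4 F [ 0.8 -1.2 -0.4] w 0.0
d tool mm [1.6 1.6 1.4] len 3.0 rot [-0.02  0.01 -0.22]
```

View pics/s5.png

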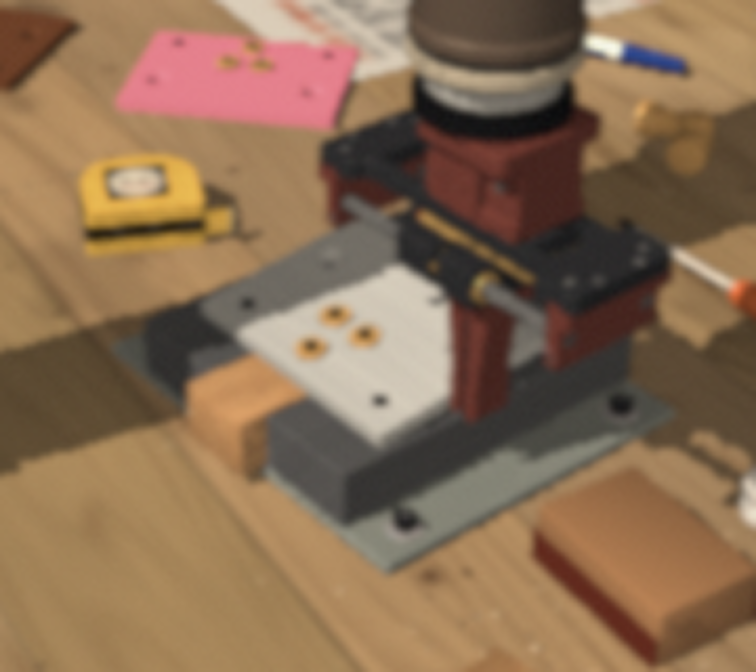

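View pics/t5.png

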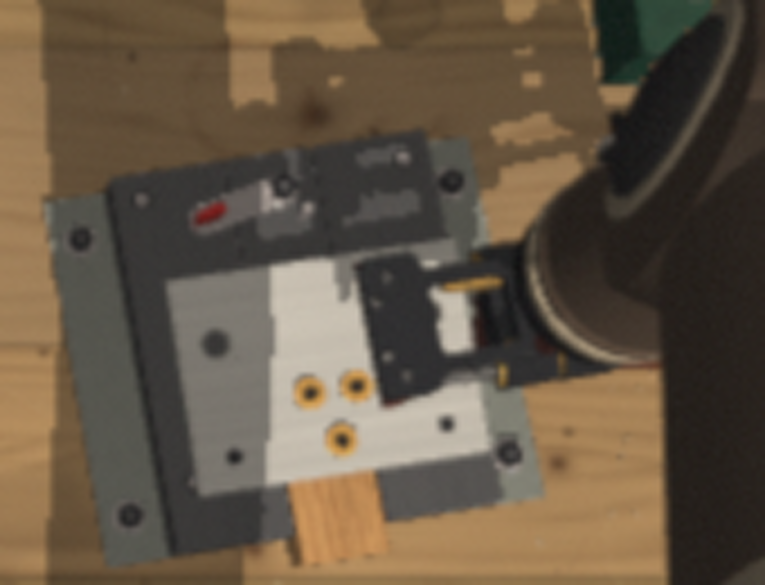

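apply_moves --increments '[0,1.5,0,0,0,0,1,0,1.5,0,0,0,0,1,0,1.5,0,0,0,0,1,0,1,0,0,0,0,1,0,0,0,0,0,0,1]'

```text
time_s: 7.28
ee_pos: [0.5569, -0.1638, 0.0463]
ee_rot: [[-0.988, -0.157, -0.0], [-0.157, 0.988, 0.0], [0.0, 0.0, -1.0]]
wrist_force: [0.5, -1.6, 0.0]
width: 0.0003
```

```bash
python3 go.py -30 -84 45;  python3 - <<'E'
from h import *
p=cams.get_image("top");save(p,"t6.png",(290,140,460,270),4.5)
E
```

```text
t 7.28 jig xy [-28.5 -84.1] z 46.3 F [ 0.5 -1.6  0. ] w 0.0
d tool mm [1.5 0.1 1.3] len 2.0 rot [ 0.01 -0.01 -0.2 ]
```

View pics/t6.png

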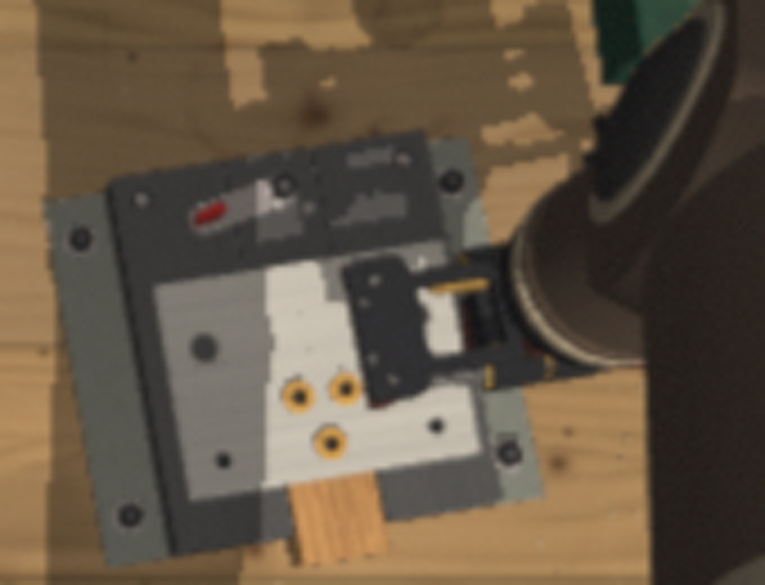

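```bash
python3 -c "
from t import *
run([(155,287,(55,75,8)),(190,499,(-55,75,8)),(481,455,(-55,-75,8)),(205,348,(20,55,8))])"
```

```text
[ 0.543  -0.0817  0.0478  0.1559  0.1242] [[0.16, -0.18], [0.05, 0.29], [-0.28, -0.11], [0.07, 0.01]]
rel [-29.90519053   0.20458071] -0.005358282509530965
```

apply_moves --increments '[0,-10,0,0,0,0,1,0,-12,-15,0,0,0,1,5,0,-25,0,0,0,-1,25,15,-15,0,0,0,-1,30,20,0,0,0,0,-1]'

```text
time_s: 7.75
ee_pos: [0.4981, -0.1628, 0.1039]
ee_rot: [[-0.988, -0.155, 0.006], [-0.155, 0.988, -0.002], [-0.005, -0.003, -1.0]]
wrist_force: [-0.3, 0.4, -0.3]
width: 0.017
```

```bash
python3 go.py -122 0 70
```

```text
t 7.75 jig xy [-86.4 -73.7] z 103.9 F [-0.3  0.4 -0.3] w 0.017
d tool mm [36.2 73.6 33.5] len 89.0 rot [-0.16  0.3  -0.31]
```

apply_moves --increments '[12,18,0,0,0,-0.3,-1,12,18,0,0,0,0,-1,12,18,0,0,0,0,-1,0,17,0,0,0,0,-1,0,2,10,0,0,0,-1]'

```text
time_s: 8.17
ee_pos: [0.4486, -0.0921, 0.0924]
ee_rot: [[-0.986, -0.164, 0.002], [-0.164, 0.986, 0.002], [-0.002, 0.002, -1.0]]
wrist_force: [0.9, -0.7, -0.7]
width: 0.0502
```

apply_moves --increments '[0,0,12,0,0,0,-1,0,0,12,0,0,0,-1,0,0,12,0,0,0,-1,0,0,8,0,0,0,-1,0,0,3,0,0,0,-1]'

```text
time_s: 8.58
ee_pos: [0.4479, -0.0949, 0.0429]
ee_rot: [[-0.987, -0.161, -0.002], [-0.161, 0.987, -0.0], [0.002, 0.0, -1.0]]
wrist_force: [-0.4, -0.1, -0.8]
width: 0.0836
```

```bash
python3 go.py -100 0 45
```

```text
t 8.58 jig xy [-125.     1.3] z 42.9 F [-0.4 -0.1 -0.8] w 0.084
d tool mm [-25.   -1.4  -2.1] len 25.0 rot [ 0.01 -0.11  0.06]
```

apply_moves --increments '[-5,-1,-1.5,0,0,0,-1,-6,0,0,0,0,0,-1,-6,0,0,0,0,0,-1,-5,0,0,0,0,0,-1,-3,0,0,0,0,0,-1]'

```text
time_s: 9.0
ee_pos: [0.4747, -0.091, 0.0463]
ee_rot: [[-0.987, -0.162, 0.001], [-0.162, 0.987, 0.0], [-0.001, -0.0, -1.0]]
wrist_force: [-0.6, 0.2, 0.4]
width: 0.0878
```

apply_moves --increments '[-2,0,0,0,0,0,-1,-2,0,0,0,0,0,-1,-2,0,0,0,0,0,-1,-2,0,0,0,0,0,-1,-2,0,0,0,0,0,-1]'

```text
time_s: 9.42
ee_pos: [0.4823, -0.0897, 0.0457]
ee_rot: [[-0.987, -0.161, -0.002], [-0.161, 0.987, 0.0], [0.002, 0.0, -1.0]]
wrist_force: [-3.3, -0.7, 2.7]
width: 0.0879
```

```bash
python3 go.py -81 0 45
```

```text
t 9.42 jig xy [-90.2   1. ] z 45.7 F [-3.3 -0.7  2.7] w 0.088
d tool mm [-9.2 -1.   0.7] len 9.0 rot [ 0.03 -0.09  0.07]
```

apply_moves --increments '[-1.5,0,0,0,0,0,-1,-1.5,0,0,0,0,0,-1,-1.5,0,0,0,0,0,-1,-1,0,0,0,0,0,-1,-1,0,0,0,0,0,-1]'

```text
time_s: 9.83
ee_pos: [0.4903, -0.0884, 0.046]
ee_rot: [[-0.987, -0.162, 0.001], [-0.162, 0.987, -0.0], [-0.001, -0.0, -1.0]]
wrist_force: [0.5, -0.9, -0.4]
width: 0.0879
```

```bash
python3 go.py -81 0 45;  python3 - <<'E'
from h import *
p=cams.get_image("side");save(p,"s7.png",(220,190,400,350),4.2)
E
```

```text
t 9.83 jig xy [-82.2   0.9] z 46.0 F [ 0.5 -0.9 -0.4] w 0.088
d tool mm [-1.2 -0.9  1. ] len 2.0 rot [-0.01  0.06  0.11]
```

View pics/s7.png

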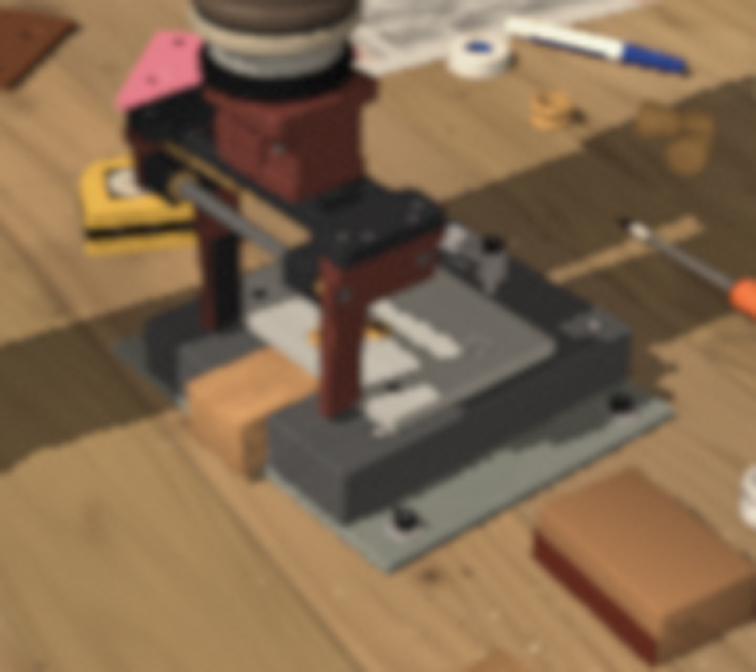

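apply_moves --increments '[10,0,0,0,0,0,-1,15,0,-10,0,0,0,1,10,0,-30,0,0,0,1,0,15,-30,0,0,0,1,0,30,-20,0,0,0,1]'

```text
time_s: 10.3
ee_pos: [0.4472, -0.0529, 0.1378]
ee_rot: [[-0.988, -0.156, 0.002], [-0.156, 0.988, -0.001], [-0.002, -0.001, -1.0]]
wrist_force: [2.2, 0.1, 1.1]
width: 0.0645
```

apply_moves --increments '[0,35,0,0,0,0,1,0,35,0,0,0,0,1,0,35,0,0,0,0,1,0,35,0,0,0,0,1,0,0,0,0,0,0,1]'

```text
time_s: 10.72
ee_pos: [0.4233, 0.0942, 0.1358]
ee_rot: [[-0.986, -0.169, -0.0], [-0.169, 0.986, 0.002], [-0.0, 0.002, -1.0]]
wrist_force: [0.7, 0.2, -0.0]
width: 0.0313
```

```bash
python3 go.py 62 80 120;  python3 - <<'E'
from h import *
import pickle
p=cams.get_image("side");save(p,"s8.png",(220,190,400,350),4.2);pickle.dump(p,open("s8.pkl","wb"))
p=cams.get_image("top");save(p,"t8.png",(290,140,460,270),4.5);pickle.dump(p,open("t8.pkl","wb"))
E
```

```text
t 10.72 jig xy [-118.9  192. ] z 135.8 F [ 0.7  0.2 -0. ] w 0.031
d tool mm [-179.9 -113.6   15.6] len 213.0 rot [0.13 0.01 0.52]
```

View pics/s8.png

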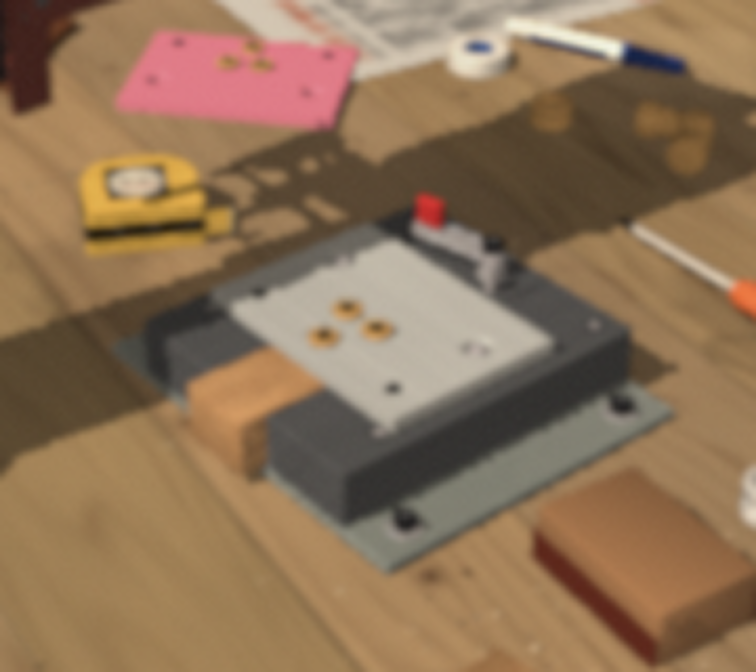

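View pics/t8.png

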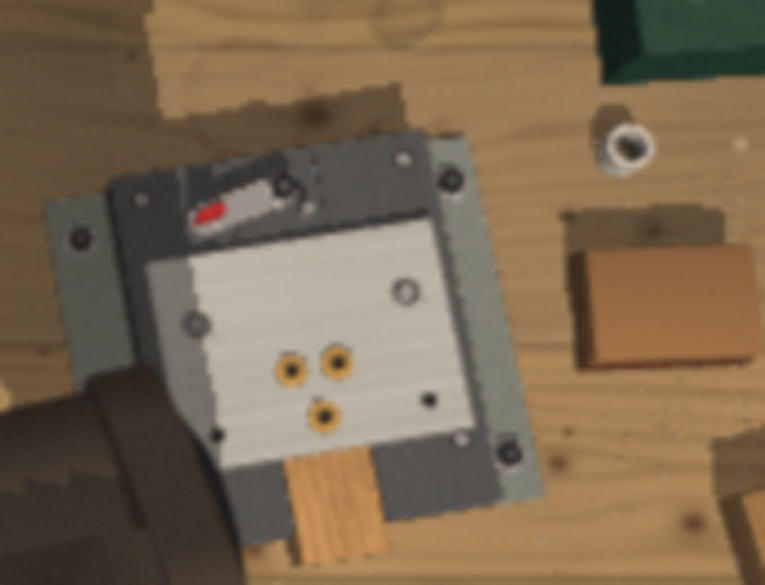

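```bash
python3 - <<'E'
from t import *
# flat fit
obs=[(p,c2(U,V,(290,140),4.5),q) for U,V,q in((147,265,(55,75,8)),(432,219,(55,-75,8)),(474,427,(-55,-75,8)),(196,324,(20,55,8)),(405,292,(20,-55,8)))]
f=lambda a:np.concatenate([proj(p,T(a)(np.array([q[0],q[1],49])/1000))-uv for p,uv,q in obs])
a=least_squares(f,(.55,-.08,.16)).x;print(a,f(a).round(2))
j=np.array([.57255,-.07712,.1613]);c,s=np.cos(j[2]),np.sin(j[2]);d=a[:2]-j[:2]
print("rel",np.array([c*d[0]+s*d[1],-s*d[0]+c*d[1]])*1000,a[2]-j[2])
for n in("t8","s8"):
    pp=pickle.load(open(n+".pkl","rb"));W=cloud(pp);t=T(j)
    X=[]
    for x in range(-60,34,4):
        for y in range(-70,30,4):
            if n=="s8":y=y+35
            u=proj(pp,t((x/1e3,y/1e3,.049))).round().astype(int);X.append([x,y,W[u[1],u[0],2]])
    X=np.array(X);X=X[np.isfinite(X).all(1)];X=X[abs(X[:,2]-.05)<.02];A=np.c_[X[:,:2]/1e3,np.ones(len(X))]
    c0=np.linalg.lstsq(A,X[:,2],rcond=None)[0];print(n,len(X),c0, np.median(X[:,2]))
    q=[W[tuple(proj(pp,t((x/1e3,y/1e3,.041))).round().astype(int)[::-1])][2] for x,y in((60,-50),(70,-60),(60,-70),(-95,-60),(-90,-50))];print(np.round(q,4))
E
```

```text
[ 0.55595298 -0.07937565  0.15931377] [-0.05 -0.14 -0.41  0.19 -0.01  0.12  0.23  0.04  0.24 -0.21]
rel [-16.74384227   0.4391392 ] -0.0019862255851867405
t8 600 [-0.00761939  0.01465971  0.05110134] 0.05094236692315196
[0.042  0.044  0.0433 0.0451 0.0452]
s8 599 [-0.00743051 -0.00269636  0.04939781] 0.04931700877823456
[0.0436 0.0404 0.0421 0.0412 0.042 ]
```

Both pins now show inside the holes, at (196,324) and (405,292) in the crop. The plate is flat (slope under 0.015 rad) and sits within about 1.7 mm of its seat. On to the keeper.

```bash
python3 go.py 84 53 120; python3 -c "
from h import *
print(np.round(arm.sense()['joint_pos'],2))"
```

```text
t 10.82 jig xy [-118.8  186.7] z 135.7 F [ 0.4 -0.9  0.8] w 0.023
d tool mm [-202.2 -134.7   15.7] len 243.0 rot [ 0.01 -0.01  0.28]
[-0.61  0.19  0.33  2.16 -0.09  0.8   1.51]
```

apply_moves --increments '[-25,-17,0,0,0,0.3,1,-25,-17,0,0,0,0,1,-25,-17,0,0,0,0,1,-25,-17,0,0,0,0,1,-25,-17,0,0,0,0,1]'

```text
time_s: 11.23
ee_pos: [0.5627, 0.0209, 0.1357]
ee_rot: [[-0.988, -0.154, -0.0], [-0.154, 0.988, -0.001], [0.0, -0.001, -1.0]]
wrist_force: [0.2, -0.7, 0.1]
width: 0.0002
```

apply_moves --increments '[-25,-17,0,0,0,0,1,-25,-17,0,0,0,0,1,-25,-15,0,0,0,0,1,0,0,10,0,0,0,1,0,0,10,0,0,0,1]'

```text
time_s: 11.65
ee_pos: [0.644, -0.0161, 0.1151]
ee_rot: [[-0.988, -0.153, 0.0], [-0.153, 0.988, -0.002], [-0.0, -0.002, -1.0]]
wrist_force: [-0.1, -0.0, -0.2]
width: 0.0006
```

```bash
python3 go.py 82 53 62
```

```text
t 11.65 jig xy [81.2 47.7] z 115.1 F [-0.1 -0.  -0.2] w 0.001
d tool mm [-0.7  5.4 53.1] len 53.0 rot [-0.09  0.01 -0.44]
```

apply_moves --increments '[0,2,15,0,0,-0.4,1,0,2,15,0,0,0,1,0,0,12,0,0,0,1,0,0,7,0,0,0,1,0,0,3.5,0,0,0,1]'

```text
time_s: 12.07
ee_pos: [0.6416, -0.0089, 0.0619]
ee_rot: [[-0.987, -0.163, -0.002], [-0.163, 0.987, -0.0], [0.002, 0.0, -1.0]]
wrist_force: [0.8, 0.7, 0.1]
width: 0.0006
```

```bash
python3 go.py 72 52 62;  python3 - <<'E'
from h import *
import pickle
p=cams.get_image("side");save(p,"s9.png",(260,170,400,290),5.5);pickle.dump(p,open("s9.pkl","wb"))
p=cams.get_image("top");save(p,"t9.png",(290,140,460,270),4.5)
E
```

```text
t 12.07 jig xy [79.9 55.2] z 61.9 F [0.8 0.7 0.1] w 0.001
d tool mm [ 7.9 -3.2 -0. ] len 9.0 rot [ 0.01 -0.14  0.18]
```

View pics/s9.png

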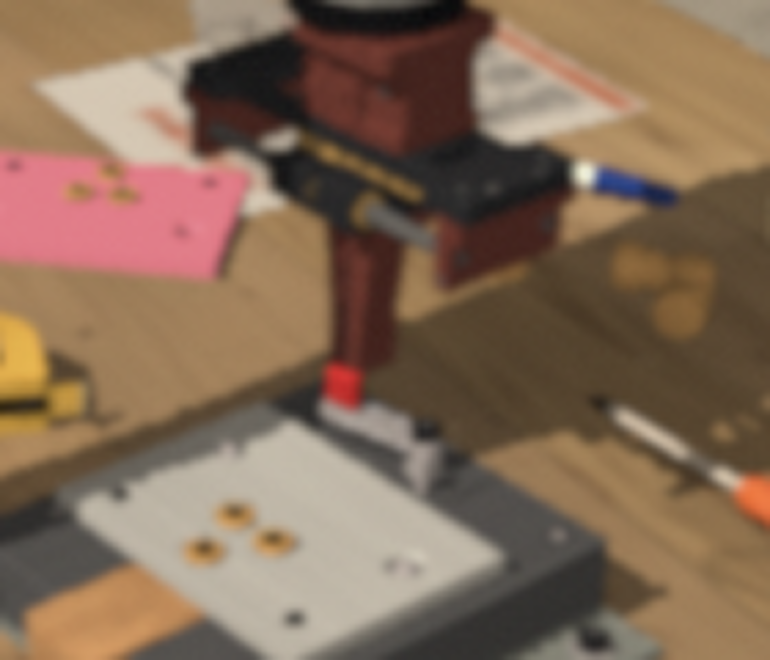

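View pics/t9.png

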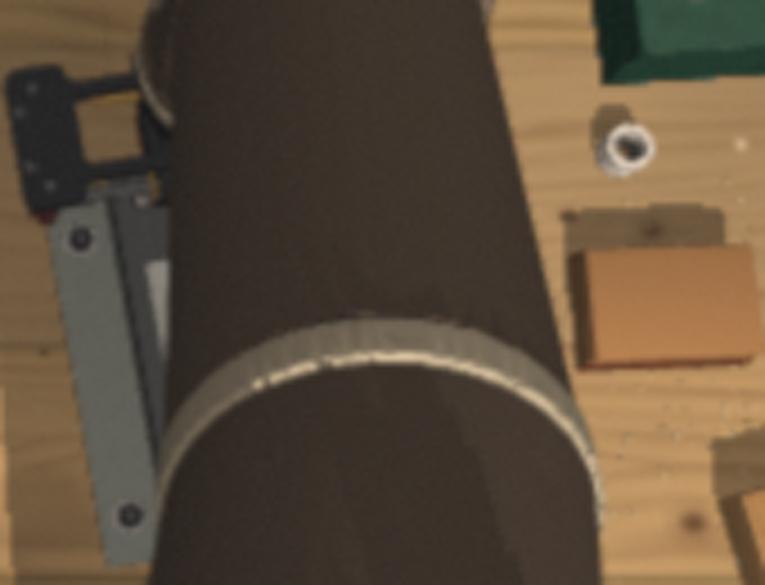

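apply_moves --increments '[-5.5,-2.6,0,0,0,0,1,-5.5,-2.6,0,0,0,0,1,-5.2,-1.6,0,0,0,0,1,-5.2,-1.6,0,0,0,0,1,-4.5,-2.8,0,0,0,0,1]'

```text
time_s: 12.58
ee_pos: [0.6714, -0.0152, 0.0637]
ee_rot: [[-0.986, -0.164, 0.001], [-0.164, 0.986, 0.0], [-0.001, 0.0, -1.0]]
wrist_force: [1.0, 0.3, -0.1]
width: 0.0004
```

```bash
python3 go.py 54 44 62;  python3 - <<'E'
from h import *
p=cams.get_image("side");save(p,"s10.png",(260,170,400,290),5.5)
E
```

```text
t 12.58 jig xy [108.4  44.2] z 63.7 F [ 1.   0.3 -0.1] w 0.0
d tool mm [54.4  0.   1.6] len 54.0 rot [0.01 0.05 0.21]
```

View pics/s10.png

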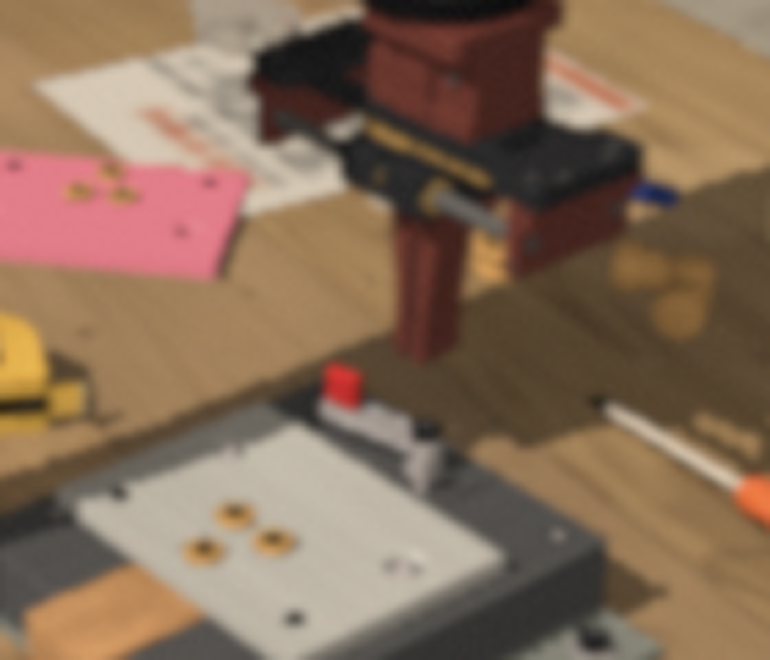

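I had the sign wrong: tool x points towards the robot, so the fingers moved away from the tab. No harm was done, and I'll redo it in the right direction.

apply_moves --increments '[10,3,1,0,0,0.2,1,10,3,0.5,0,0,0,1,10,1,0,0,0,0,1,5,-0.5,0,0,0,0,1,4,0,0,0,0,0,1]'

```text
time_s: 13.05
ee_pos: [0.6308, -0.0155, 0.062]
ee_rot: [[-0.987, -0.16, 0.001], [-0.16, 0.987, -0.0], [-0.001, -0.0, -1.0]]
wrist_force: [2.0, 0.4, -1.7]
width: 0.0005
```

```bash
python3 go.py 58.5 46.8 62
```

```text
t 13.05 jig xy [68.3 50.4] z 62.0 F [ 2.   0.4 -1.7] w 0.0
d tool mm [ 9.8 -3.6  0. ] len 10.0 rot [-0.01  0.03 -0.02]
```

apply_moves --increments '[4.5,-1.6,0,0,0,0,1,4.5,-1.8,0,0,0,0,1,4.5,-2.8,0,0,0,0,1,4.4,-2.8,0,0,0,0,1,3.7,-3.7,0,0,0,0,1]'

```text
time_s: 13.47
ee_pos: [0.6111, -0.0315, 0.0619]
ee_rot: [[-0.987, -0.16, -0.0], [-0.16, 0.987, 0.0], [0.0, 0.0, -1.0]]
wrist_force: [-0.4, 1.4, 0.8]
width: 0.0005
```

```bash
python3 go.py 42.3 33.7 62;  python3 - <<'E'
from h import *
p=cams.get_image("side");save(p,"s11.png",(260,170,400,290),5.5)
E
```

```text
t 13.47 jig xy [46.3 37.8] z 61.9 F [-0.4  1.4  0.8] w 0.001
d tool mm [ 4.  -4.1 -0.1] len 6.0 rot [ 0.01 -0.01 -0.01]
```

View pics/s11.png

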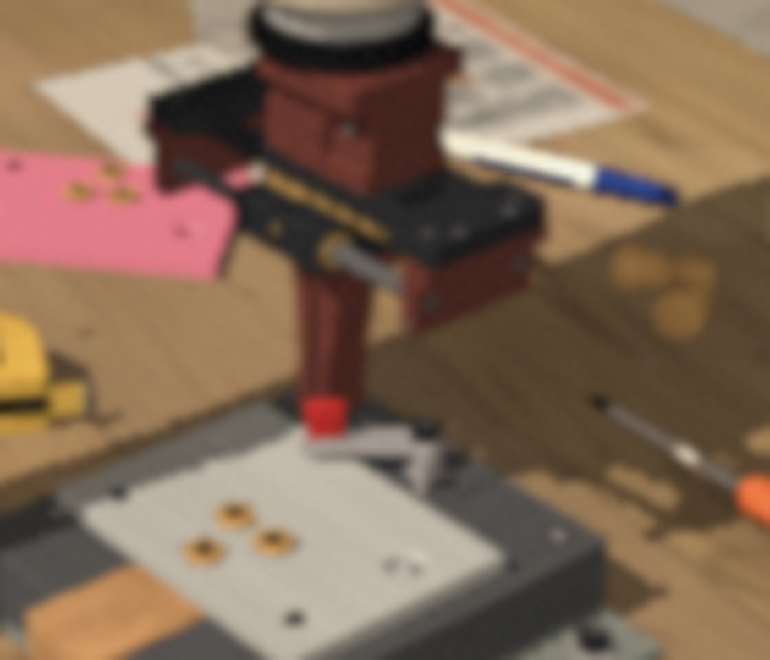

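The tab at (325,415) in the crop is turning along with the finger. I'll continue along the arc.

apply_moves --increments '[3.5,-3.8,0,0,0,0,1,2.6,-4.5,0,0,0,0,1,2.6,-4.5,0,0,0,0,1,1,-3.4,0,0,0,0,1,0.9,-3.4,0,0,0,0,1]'

```text
time_s: 13.93
ee_pos: [0.604, -0.0529, 0.0618]
ee_rot: [[-0.987, -0.16, -0.0], [-0.16, 0.987, -0.0], [0.0, -0.0, -1.0]]
wrist_force: [-0.9, 0.8, 0.2]
width: 0.0005
```

```bash
python3 go.py 33.9 10.3 62;  python3 - <<'E'
from h import *
p=cams.get_image("side");save(p,"s12.png",(260,170,400,290),5.5)
E
```

```text
t 13.93 jig xy [35.9 17.7] z 61.8 F [-0.9  0.8  0.2] w 0.001
d tool mm [ 1.9 -7.4 -0.2] len 8.0 rot [-0.   -0.01 -0.04]
```

View pics/s12.png

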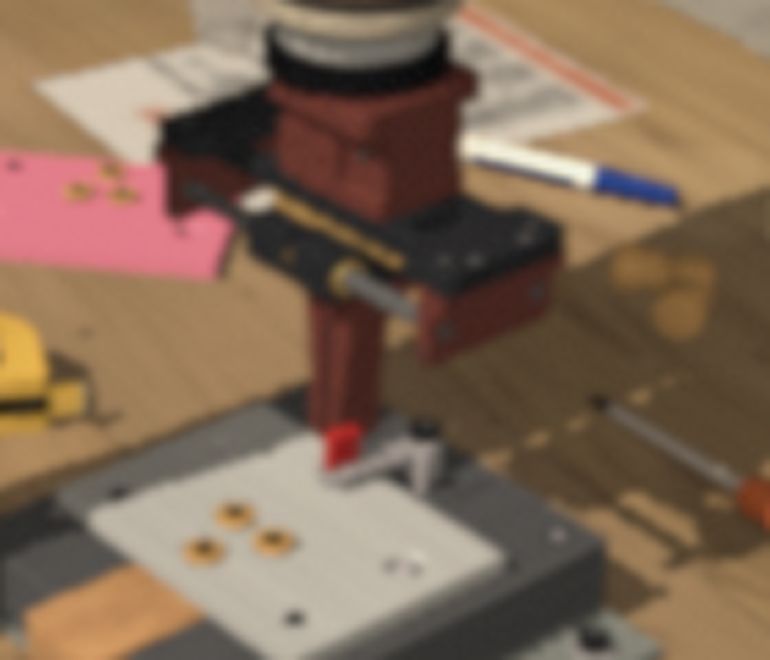

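apply_moves --increments '[1,-2.5,0,0,0,0,1,0.5,-2.5,0,0,0,0,1,0,-2,0,0,0,0,1,0,-1.5,0,0,0,0,1,0,-1,0,0,0,0,1]'

```text
time_s: 14.4
ee_pos: [0.6038, -0.0598, 0.0617]
ee_rot: [[-0.987, -0.161, -0.001], [-0.161, 0.987, 0.003], [0.001, 0.003, -1.0]]
wrist_force: [-1.9, 7.9, 3.4]
width: 0.0007
```

apply_moves --increments '[0,-0.7,0,0,0,0,1,0,-0.7,0,0,0,0,1,0,-0.7,0,0,0,0,1,0,0,0,0,0,0,1,0,0,0,0,0,0,1]'

```text
time_s: 14.82
ee_pos: [0.6039, -0.0599, 0.0617]
ee_rot: [[-0.987, -0.163, -0.002], [-0.163, 0.987, 0.004], [0.001, 0.005, -1.0]]
wrist_force: [-3.2, 10.3, 4.4]
width: 0.0007
```

```bash
python3 go.py 33.9 10.3 62;  python3 - <<'E'
from h import *
p=cams.get_image("side");save(p,"s13.png",(260,170,400,290),5.5)
E
```

```text
t 14.82 jig xy [34.6 10.9] z 61.7 F [-3.2 10.3  4.4] w 0.001
d tool mm [ 0.7 -0.6 -0.3] len 1.0 rot [ 0.27 -0.09  0.14]
```

View pics/s13.png

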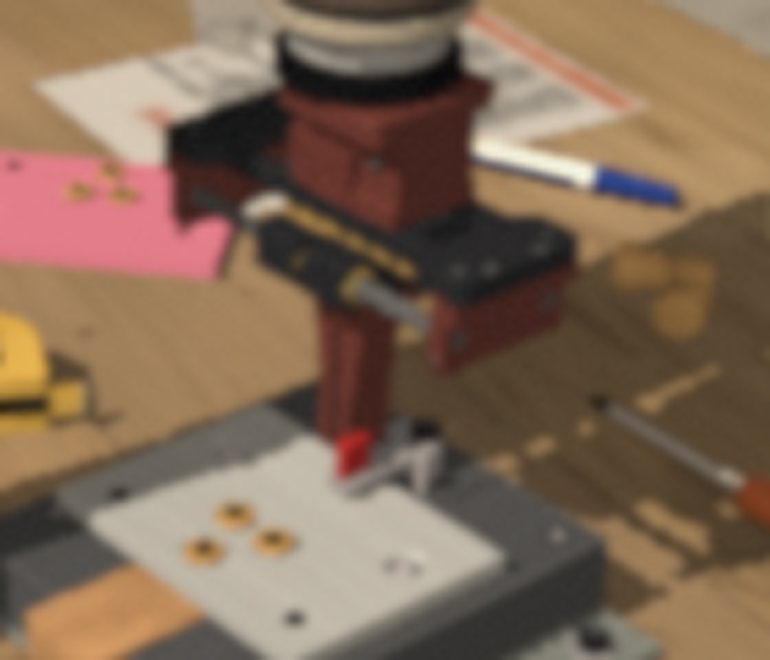

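The force rose to about 10 N with no further motion, at the predicted stop position. Backing off.

apply_moves --increments '[0,5,0,0,0,0,1,0,10,-10,0,0,0,1,0,10,-30,0,0,0,1,0,20,-35,0,0,0,1,0,35,-15,0,0,0,1]'

```text
time_s: 15.28
ee_pos: [0.5937, 0.0112, 0.1565]
ee_rot: [[-0.988, -0.154, 0.005], [-0.154, 0.988, -0.002], [-0.005, -0.003, -1.0]]
wrist_force: [0.8, -0.9, 0.2]
width: 0.0007
```

apply_moves --increments '[18,36,0,0,0,0,1,18,36,0,0,0,0,1,18,36,0,0,0,0,1,18,36,0,0,0,0,1,18,36,0,0,0,0,1]'

```text
time_s: 15.7
ee_pos: [0.473, 0.1793, 0.1527]
ee_rot: [[-0.987, -0.16, 0.001], [-0.16, 0.987, 0.0], [-0.001, -0.0, -1.0]]
wrist_force: [0.7, 0.4, 0.5]
width: 0.0004
```

apply_moves --increments '[18,36,0,0,0,0,1,18,36,0,0,0,0,1,18,36,0,0,0,0,1,10,20,0,0,0,0,1,0,0,0,0,0,0,1]'

```text
time_s: 16.12
ee_pos: [0.3871, 0.299, 0.1524]
ee_rot: [[-0.986, -0.167, -0.0], [-0.167, 0.986, 0.002], [0.0, 0.002, -1.0]]
wrist_force: [-0.7, 0.1, -0.2]
width: 0.0004
```

```bash
python3 go.py 0 0 62;  python3 - <<'E'
from h import *
import pickle
p=cams.get_image("side");save(p,"s14.png",(220,190,400,350),4.2);pickle.dump(p,open("s14.pkl","wb"))
for l in("tape_measure","sanding_block","chrome_nut"): print(l,[o["uv"] for o in cams.outline_of(p,l)[:1]])
p=cams.get_image("top");save(p,"t14.png",(290,140,460,270),4.5);pickle.dump(p,open("t14.pkl","wb"));save(p,"t14f.png")
for l in("tape_measure","sanding_block","chrome_nut"): print(l,[o["uv"] for o in cams.outline_of(p,l)[:1]])
E
```

```text
t 16.12 jig xy [-121.9  399.9] z 152.4 F [-0.7  0.1 -0.2] w 0.0
d tool mm [-119.1 -400.9   89.7] len 428.0 rot [ 0.1  -0.01  0.41]
tape_measure [[259.4, 243.4]]
sanding_block [[374.4, 325.6]]
chrome_nut [[400.2, 306.6]]
tape_measure [[265.0, 233.4]]
sanding_block [[434.9, 207.0]]
chrome_nut []
```

View pics/s14.png

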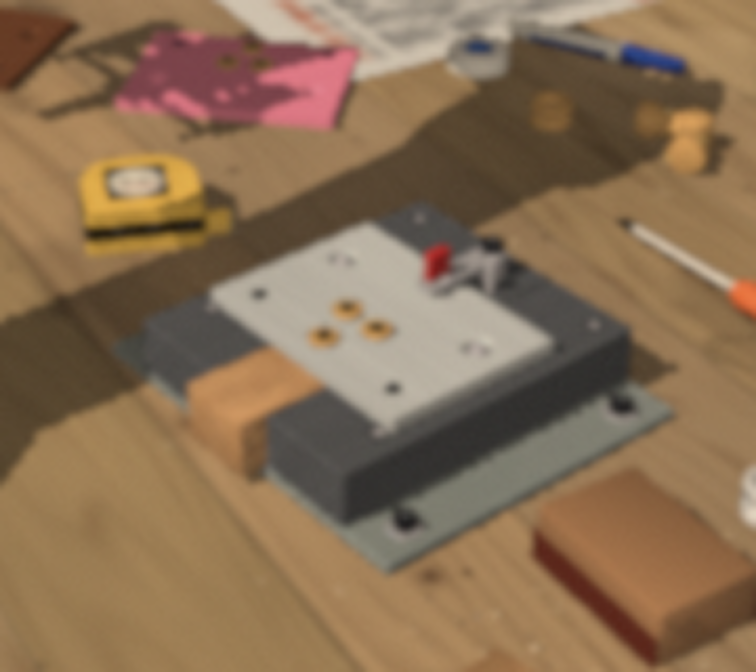

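View pics/t14.png

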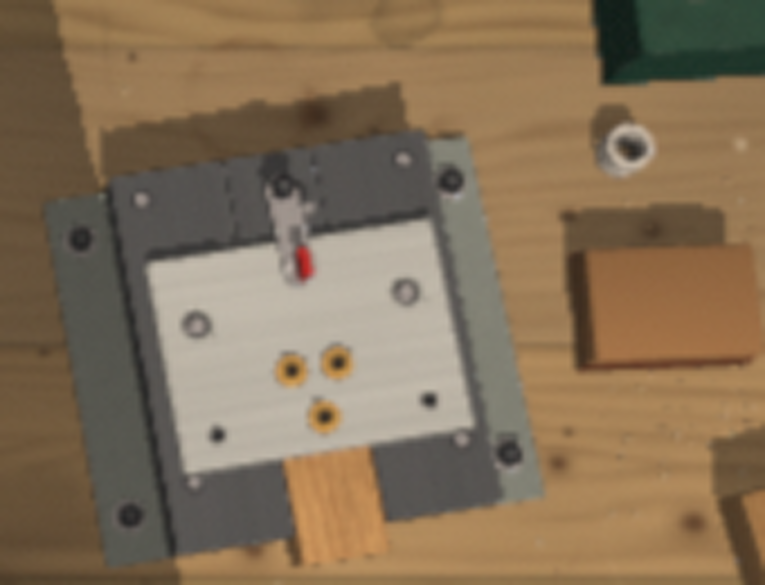

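```bash
python3 - <<'E'
from t import *
tb=unproj(p,*c2(304,262,(290,140),4.5),z=.0745); j=np.array([.57255,-.07712,.1613]);c,s=np.cos(j[2]),np.sin(j[2])
d=tb[:2]-j[:2];r=np.array([c*d[0]+s*d[1],-s*d[0]+c*d[1]])*1000;print("tab",r,"theta",np.arctan2(66-r[0],r[1]))
arm.hand_in()
E
```

```text
tab [22.32670384  0.57092436] theta 1.5577244524541651
the job is handed in; nothing more can be done
```

The aluminium plate is seated on both pins, and the keeper is turned to its stop with the strap across the plate's far edge. I handed the job in at about 16 s of the 64 s allowed.

**Plate:** I squared the plate up from its near edge with the open fingers and nudged its right side 7 mm to the left with the closed fingertips. I then pushed the near edge forward until it dropped. My checks at the end:
- Both pins show in their holes in the top view.
- The plate lies flat. The fitted slopes were at most 0.015 rad, about the noise of the depth readings.
- Its position fits the seat to about 1.7 mm in x and 0.4 mm in y. The x error is slightly more than the play in the holes, which I put down to picture calibration.

**Keeper:** I followed the tab round until it stopped with about 10 N on it. Afterwards the picture gave an angle of 1.56 rad against a nominal 1.6, which I take as within measurement error. My first keeper move went the wrong way, away from the tab, and touched nothing.

**Other things:** The tape measure, sanding block and chrome nut look unmoved in both views. In the last top view the network did not report the nut, but it shows in the picture at its old place.

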